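# Clear the crimp stand and take the crimp tool up three clicks

### The job

Put the two scrapped white connector housings that lie on the crimp stand's base plate into the red scrap bin. Then press the crimp tool's upper handle down by exactly three ratchet clicks, counted by feel, so that the dies just nip the terminal without crushing it, and finish still pressing on the handle with the fingers: hold it just past the third click, short of the fourth, and do not let it sink back onto the ratchet. Leave the other things on the bench where they are.

Things in the scene. Friction and masses are not known exactly. Their poses are not given: they have to be found in the camera images.
- crimp_stand: bench stand, fixed, with a hand crimp tool clamped upright in its plane x = +50 mm (at most 24 mm wide; jaws towards +y, two yellow handles towards -y, one above the other). Origin on the bench, z up. Grey base plate 12 mm thick, x -120 to +90 mm, y -125 to +125 mm; the scrap lies on its open part, x -90 to -45 mm.
- upper_handle: moving upper handle: steel arm, yellow sleeve 24 mm wide, 20 mm thick, 73 to 174 mm from the pivot. Origin on its pivot, 120 mm above the bench; x is the pivot axis (the stand's x), -y runs out along the handle, +z out of its upper side. Starts fully open, 0.56 rad above level; pressing down turns it about +x, up to 0.66 rad; a return spring lifts it.
- handle_press (a point): where to press: middle of the handle's upper surface, 135 mm from the pivot, axes as the handle's. The spring pushes back there with 4 to 5 N; over each tooth the push needed rises to about 13 N and then suddenly falls off by 5 N or more: a click. Clicks are 13 mm apart here. Let go, the handle springs up 1 to 3 mm until the last tooth passed catches it; a click too many cannot be undone.
- pawl_plate: small dark plate between the handles, carrying the pawl and two brass wheels. Origin on the same pivot, axes as the stand's but turned about x by its setting, -0.05 to +0.05 rad, which varies and stays. The first click comes at 0.18 to 0.20 rad + setting of handle turn from fully open, the next (five in all) every 0.1 rad, each tooth's resistance beginning just after the last click.
- scrap1: scrapped white connector housing, a block 36 x 18 x 14 mm (x, y, z) with dark slots on top, 15 g, lying on the base plate. Origin at the centre of its underside.
- scrap2: the second scrapped white housing, the same as scrap1.
- scrap_bin: red open scrap bin, 130 x 160 x 65 mm (x, y, z), walls and floor 4 mm, fixed. Origin at the centre of its underside. Stands left or right of the crimp stand.
- parts_bin: blue open bin of the same size with good grey housings in it, on the other side, fixed. Not for scrap. Origin at the centre of its underside.
- dropper: white dropper bottle, 38 mm wide and 108 mm high, standing. Origin under its base. Leave it.
- jar: small glass jar with black cap, 42 mm wide and 62 mm high. Origin under its base. Leave it.
- jar2: small glass jar with white cap, 42 mm wide and 55 mm high. Origin under its base. Leave it.
- tweezers: black tweezers, 125 mm long, lying along its x. Origin under the middle. Leave it.
- screwdriver: yellow screwdriver, 160 mm long, lying along its x. Leave it.
- solder_spool: blue spool of solder, 58 mm wide and 40 mm high. Origin under its base. Leave it.

How it is judged:
On the way, in this order (a step that is already met when the one before it is completed fails the run):
1. both scrapped housings lie in the red scrap bin (x of scrap1 in the frame of scrap_bin between -0.061 and 0.061 m and y of scrap1 in the frame of scrap_bin between -0.076 and 0.076 m and z of scrap1 in the frame of scrap_bin between 0 and 0.045 m and x of scrap2 in the frame of scrap_bin between -0.061 and 0.061 m and y of scrap2 in the frame of scrap_bin between -0.076 and 0.076 m and z of scrap2 in the frame of scrap_bin between 0 and 0.045 m), for 0.2 s.
2. the upper handle has been pressed past the third click and is held by the fingers (z of handle_press in the frame of pawl_plate below 0.0328 m and contact force between upper_handle and the fingers above 2 N), for 0.2 s.
At the end, for the whole second after the job is handed in: Both housings lie in the red bin below its rim. The fingers press the upper handle with over 2 N and hold it still, at least 0.01 rad past the rest of the third tooth and short of the fourth click: handle_press 20.3 to 32.8 mm above the pivot along the pawl plate's z (all of step 1 and all of step 2 and z of handle_press in the frame of pawl_plate above 0.0203 m and angular speed of upper_handle below 0.1 rad/s); the arm keeps its last pose, push and grip.
It fails at once if the handle goes to a fourth click (z of handle_press in the frame of pawl_plate below 0.0195 m).
It fails at once if a bystander (dropper bottle, either jar, tweezers, screwdriver or solder spool) is moved by more than 40 mm (distance of any of dropper, jar, jar2, tweezers, screwdriver, solder_spool from where it was at the start of the episode above 0.04 m).
It also fails if it takes over 72 s, if anything falls off the work surface, if the arm or the gripper's body presses on something with over 40 N, if the wrist force passes 120 N, or if a joint passes its speed limit or range.

### The arm

A 6-joint arm with a two-finger parallel gripper is mounted at the origin on the work surface. World frame = base frame: x ahead of the robot, y to its left, z up, the work surface at z = 0. Lengths are in m, angles in rad, forces in N, time in s.
With the tool pointing down it reaches from about 0.25 to 0.725 m from the base axis. Payload 4 kg.
Tool frame: the origin (TCP) lies midway between the tips of the shut fingers; the grasp point (between the pads) lies 19 mm behind it; z points along the fingers, y is the line along which they close (so a half turn about z gives the same grasp; the last joint's range is limited). The gripper opens to 85 mm and grips with 20 to 120 N. Pads are 22 mm wide; open, the fingers measure 114 mm over their backs; the gripper's body (76 mm by 85 mm) begins 54 mm behind the grasp point. The pads swing forward as they close: fully open they stand 13 mm farther back than shut.
Start: joints at [-1.12, 0.241, 0.005, 1.335, 0, 1.571], TCP at [0.218, -0.45, 0.202] pointing down, gripper open.
Joint ranges: [-2.72, 2.72], [-1.05, 1.87], [-1.09, 1.28], [-1.99, 2.15], [-1.42, 1.44], [-3.14, 3.14]. Speed limits (rad/s): [2.79, 2.79, 3.14, 3.14, 3.14, 3.14].

### API

Orientations are given as [roll, pitch, yaw] about the fixed x, y, z axes, in that order (R = Rz(yaw) Ry(pitch) Rx(roll)).
In Python, from plant import readout, grab_frame, order, boxes_of, masks_of, pinpoint gives the robot as it stands. The module is installed in compiled form; this text tells all that it offers.
- The arm moves only by the shell command python3 -m handwheel 'ROWS' [FORCE]. ROWS is JSON, a list of rows, each an object of numbers: "tx", "ty", "tz": the shift along the tool's x, y, z in m; "ax", "ay", "az": the turn, a rotation vector about the tool's x, y, z in degrees; "hand": the closure, from 0 (fully open) to 1 (shut). In form: [{"tx": .., "ty": .., "tz": .., "ax": .., "ay": .., "az": .., "hand": ..}, ...]. A call has 1 to 20 rows; each row shifts and turns the commanded pose from where the row before left it, along the tool's axes as they then stand; what a row does not reach is not made up. A row lasts 1/10 s, in which the tool goes at most 50 mm and 8.59 degrees, less where a joint would pass 70% of its speed; a pose out of reach is approached as far as the arm can. A call with a gripper value outside its range is refused whole. The fingers move at their own pace and stop on an object; FORCE is the grip in N (left out, the last holds). Time passes only in rows, so rows that do not move let the fingers close. It gives the time, the measured TCP pose, the force, the opening and the grip force at its end, in the units of the state.
- readout.sense(): the state, without advancing time (a new reading comes with each control period).
- grab_frame(name): name is "side" or "top"; returns a dict with "frame" (480x640x3 uint8, red, green, blue), "fx", "fy", "cx", "cy" (pixels), "xyz" and "orientation" of the camera in the world. Camera axes: x right, y down, z forward; pixel columns grow to the right and rows downward; lengths in m; the calibration is good to about 2 mm. A picture is of the moment at which its call begins. There is no depth.
- order.sign_off(): hands the job in; it is judged then, once.
Trained networks look in the newest picture that a camera, given by its name, has taken for a name from the list of things; names that differ only in an ending like _2 or _b are one class to them, and where a whole thing is asked for, a point or a joint stands for the part that bears it (a point fixed in the world has none). Each returns a list of dicts, best first, with "p" (0 to 1); they miss things now and then, are a little off and sometimes report something else, mostly with a low value. They report only what shows in the picture. A call takes as long as a camera call.
- boxes_of(label, camera): "centre" ([column, row] as shares, 0 to 1, of the picture: columns of its width, rows of its height, amid what is visible of it).
- masks_of(label, camera): "pixels" (480x640 bool, what is visible of it) and "centre" ([column, row] as shares, 0 to 1, of the picture: columns of its width, rows of its height, amid what is visible of it).
- pinpoint(label, camera): "centre" ([column, row] as shares, 0 to 1, of the picture: columns of its width, rows of its height: a listed point, or the origin of a listed thing).
The state is a dict: "time": time; "joint_positions": joint angles; "joint_vel": joint speeds; "tau": joint torques, N m; "eef_pos": TCP position; "eef_rot": TCP orientation; "wrist_force": force on the tool from outside, world axes, zero at the start; "moment": the same for the moment, N m; "finger_gap": opening from 0.0 (shut) to 1.0 (fully open); "gripper_force": force on a finger pad.
Only numpy, scipy, OpenCV 4.12 (cv2) and the standard library are available. Lean on these libraries where they do the work, as an engineer would, in place of code of your own. Each camera call takes 0.05 s, during which the arm holds its last target. There are 200 camera calls.

## Working session

There is one attempt and no reset: what is moved stays moved. The work goes in short steps, Python scripts to look and compute and a shell command to move; the robot and the scene stay as the last step left them, time stands still between calls to the robot, and variables do not carry over. Pictures are saved under pics/ and viewed, at most 10 in all, crops included, and the job is handed in when it is done.

```bash
mkdir -p pics; cat > h.py <<'E'
import numpy as np, cv2
from scipy.spatial.transform import Rotation as R
from plant import readout, grab_frame, order, boxes_of, masks_of, pinpoint
def rot(o):
    o=np.array(o,float)
    return o if o.shape==(3,3) else R.from_euler('xyz',o).as_matrix()
def ray(c,share):
    u,v=share[0]*640,share[1]*480
    d=rot(c['orientation'])@np.array([(u-c['cx'])/c['fx'],(v-c['cy'])/c['fy'],1])
    return np.array(c['xyz']),d/np.linalg.norm(d)
def onz(c,share,z):
    o,d=ray(c,share); return o+d*(z-o[2])/d[2]
def proj(c,P):
    p=rot(c['orientation']).T@(np.array(P)-np.array(c['xyz'])); return c['fx']*p[0]/p[2]+c['cx'],c['fy']*p[1]/p[2]+c['cy']
def tri(a,b):
    (o1,d1),(o2,d2)=a,b
    s=np.linalg.lstsq(np.c_[d1,-d2],o2-o1,rcond=None)[0]
    p,q=o1+s[0]*d1,o2+s[1]*d2
    return (p+q)/2,np.linalg.norm(p-q)
E
cat > a.py <<'E'
from h import *
np.set_printoptions(precision=4,suppress=True)
C={}
for n in('side','top'):
    C[n]=grab_frame(n); cv2.imwrite(f'pics/{n}0.png',C[n]['frame'][:,:,::-1]); print(n,C[n]['xyz'],C[n]['orientation'],C[n]['fx'])
for l in 'crimp_stand upper_handle handle_press pawl_plate scrap1 scrap_bin parts_bin dropper jar jar2 tweezers screwdriver solder_spool'.split():
    r={n:pinpoint(l,n) for n in C}
    for n in C: print(l,n,[(round(d['p'],2),onz(C[n],d['centre'],{'scrap1':.012,'upper_handle':.12,'pawl_plate':.12,'handle_press':.2}.get(l,0))) for d in r[n][:3]])
    if r['side'] and r['top']: print('   tri',tri(ray(C['side'],r['side'][0]['centre']),ray(C['top'],r['top'][0]['centre'])))
print(readout.sense())
E
python3 a.py
```

```text
side [0.1214 0.8022 0.8087] [-2.1828 -0.0039 -2.6235] 508.67792239670337
top [0.49   0.0259 1.2785] [-3.0548 -0.0109 -1.5481] 523.7333909132552
crimp_stand side [(0.58, array([0.519 , 0.0015, 0.    ]))]
crimp_stand top [(0.88, array([0.5242, 0.0031, 0.    ]))]
   tri (array([ 0.5218,  0.0019, -0.0007]), np.float64(0.005457806562365021))
upper_handle side [(0.61, array([ 0.5708, -0.0007,  0.12  ]))]
upper_handle top [(0.94, array([0.5745, 0.0022, 0.12  ])), (0.72, array([0.4622, 0.0808, 0.12  ]))]
   tri (array([0.5724, 0.0011, 0.1208]), np.float64(0.004560181750894002))
handle_press side [(0.81, array([ 0.5801, -0.1012,  0.2   ]))]
handle_press top [(0.95, array([ 0.5766, -0.1045,  0.2   ]))]
   tri (array([ 0.5787, -0.1036,  0.1991]), np.float64(0.00455296159043898))
pawl_plate side []
pawl_plate top []
scrap1 side [(0.58, array([0.4596, 0.0838, 0.012 ])), (0.42, array([ 0.4558, -0.0926,  0.012 ]))]
scrap1 top [(0.7, array([ 0.4532, -0.0704,  0.012 ])), (0.49, array([0.4573, 0.0818, 0.012 ]))]
   tri (array([ 0.4842, -0.0616, -0.1255]), np.float64(0.07967371324218973))
scrap_bin sid
[... 1384 characters left out ...]
))
solder_spool side [(0.51, array([ 0.6541, -0.256 ,  0.    ]))]
solder_spool top [(0.98, array([ 0.6651, -0.2584,  0.    ]))]
   tri (array([ 0.6619, -0.2615, -0.0056]), np.float64(0.008913741562251215))
{'time': 1.4, 'joint_positions': array([-1.12  ,  0.2406,  0.005 ,  1.3352, -0.    ,  1.5708]), 'joint_vel': array([-0.0015, -0.0016, -0.002 ,  0.0023,  0.0003,  0.0004]), 'tau': array([ -0.0004, -37.2207,  25.2687,   0.0014,   0.0001,   0.    ]), 'eef_pos': array([ 0.2178, -0.4501,  0.2022]), 'eef_rot': array([-3.1416,  0.    ,  0.4508]), 'wrist_force': array([-0.2779, -0.3277, -0.1867]), 'moment': array([-0.0139,  0.006 , -0.0257]), 'gripper_force': 0.0, 'finger_gap': 0.9991893891588299}
```

View pics/top0.png

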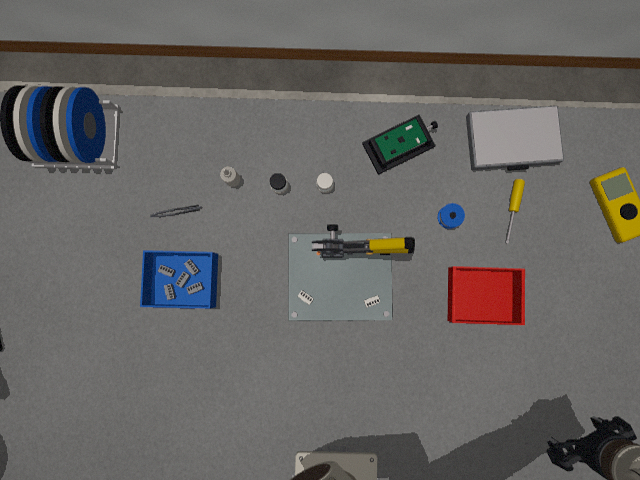

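View pics/side0.png

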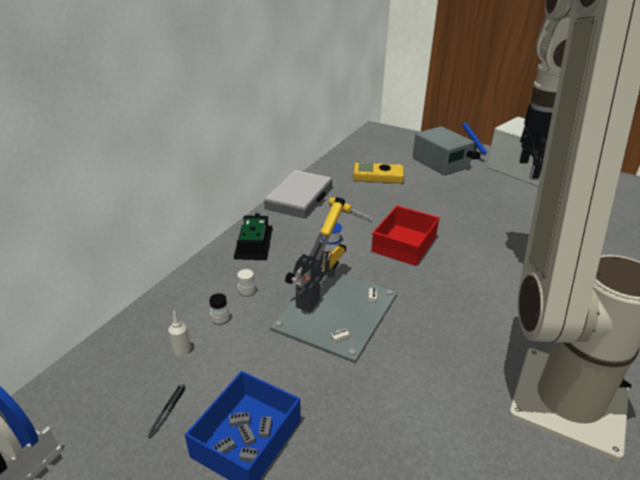

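Top view: red bin at px (487,295) with its handle-side neighbours clear; scraps at (305,297) and (372,301) on the plate; the handle sleeve runs from (370,245) to (413,243). The side view agrees.

```bash
cat > b.py <<'E'
from h import *
np.set_printoptions(precision=4,suppress=True)
c=grab_frame('top'); f=c['frame'].astype(int)
w=((f.min(2)>175)&(f.max(2)-f.min(2)<40)).astype(np.uint8)
for (u,v) in((305,297),(372,301)):
    m=np.zeros_like(w); m[v-14:v+14,u-14:u+14]=w[v-14:v+14,u-14:u+14]
    m=cv2.morphologyEx(m,cv2.MORPH_CLOSE,np.ones((5,5)))
    p=np.argwhere(m)[:,::-1].astype(np.float32)
    W=np.array([onz(c,(q+.5)/[640,480],.026)[:2] for q in p])
    r=cv2.minAreaRect((W*1000).astype(np.float32)); print(len(p),r, W.mean(0))
    b=cv2.boxPoints(r); k=b[1]-b[0] if np.linalg.norm(b[1]-b[0])>np.linalg.norm(b[2]-b[1]) else b[2]-b[1]
    print('long axis deg',np.degrees(np.arctan2(k[1],k[0]))%180)
mk=masks_of('upper_handle','top')
print([(d['p'],d['pixels'].sum()) for d in mk])
y=((f[:,:,0]>150)&(f[:,:,1]>120)&(f[:,:,2]<70))
q=np.argwhere(y); q=q[(q[:,0]>225)&(q[:,0]<262)&(q[:,1]>360)&(q[:,1]<420)][:,::-1]
print('yellow',q.min(0),q.max(0))
for u in range(366,418,6):
    s=q[q[:,0]==u]; 
    if len(s): print(u,s[:,1].min(),s[:,1].max())
# plate corners
for cc in((290,234),(392,233),(289,320),(393,320)): print(onz(c,np.array(cc)/[640,480],.012))
E
python3 b.py
```

```text
77 ((457.665283203125, 80.23236083984375), (32.98780059814453, 15.709747314453125), 57.84131622314453) [0.4562 0.0798]
long axis deg 57.84131
81 ((452.1495361328125, -78.62321472167969), (14.361098289489746, 33.734561920166016), 21.670804977416992) [ 0.4521 -0.0784]
long axis deg 111.67081
[(0.68, np.int64(755)), (0.43, np.int64(4326))]
yellow [368 238] [403 253]
372 240 248
378 239 248
384 239 248
390 239 248
396 238 247
402 238 247
[0.6096 0.1226 0.012 ]
[ 0.6179 -0.1251  0.012 ]
[0.4029 0.1188 0.012 ]
[ 0.4084 -0.1303  0.012 ]
```

```bash
python3 - <<'E'
import cv2
a=cv2.imread('pics/top0.png')[215:335,280:440]; b=cv2.imread('pics/side0.png')[180:370,260:410]
a=cv2.resize(a,None,fx=3,fy=3,interpolation=2); b=cv2.resize(b,(300,380)); import numpy as np
o=np.zeros((380,780,3),'uint8'); o[:360,:480]=a; o[:,480:]=b; cv2.imwrite('pics/crop.png',o)
E
```

```text
(no output)
```

View pics/crop.png

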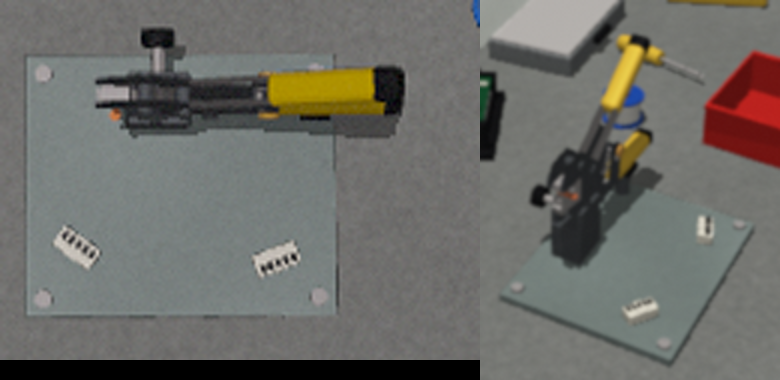

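Crop confirms: two loose housings on the plate, one at each end, nothing near them; sleeve unobstructed from above. Going to the right-hand one, at about (0.452, -0.078), long axis 112°.

```bash
python3 -m handwheel '[{"tx":0.0373,"ty":-0.0233,"hand":0.45},{"tx":0.0373,"ty":-0.0233,"hand":0.45},{"tx":0.0373,"ty":-0.0233,"hand":0.45},{"tx":0.0373,"ty":-0.0233,"hand":0.45},{"tx":0.0373,"ty":-0.0233,"hand":0.45},{"tx":0.0373,"ty":-0.0233,"hand":0.45},{"tx":0.0373,"ty":-0.0233,"hand":0.45},{"tx":0.0373,"ty":-0.0233,"hand":0.45},{"tx":0.0373,"ty":-0.0233,"hand":0.45},{"tx":0.0373,"ty":-0.0233,"hand":0.45},{"az":-8.59,"tz":0.01,"hand":0.45},{"az":-8.59,"tz":0.01,"hand":0.45},{"az":-8.59,"tz":0.01,"hand":0.45},{"az":-8.59,"tz":0.01,"hand":0.45},{"az":-8.59,"tz":0.01,"hand":0.45},{"az":-8.59,"tz":0.01,"hand":0.45},{"az":-8.59,"tz":0.01,"hand":0.45},{"az":-8.59,"tz":0.01,"hand":0.45},{"az":-8.59,"tz":0.01,"hand":0.45},{"az":-8.59,"tz":0.01,"hand":0.45}]' 30
cat > to.py <<'E'
import sys
from h import *
s=readout.sense(); p=np.array(s['eef_pos']); M=rot(s['eef_rot'])
t=np.array([float(v) for v in sys.argv[1:4]]); print('pos',p.round(4),'yaw',np.degrees(s['eef_rot'][2]).round(2),'tool shift',(M.T@(t-p)).round(4))
E
python3 to.py .452 -.0785 .015
```

```text
pos [ 0.2179 -0.45    0.2022] yaw 25.83 tool shift [ 0.3726 -0.2324  0.1872]validation failed for argument at $[0]...
```

```bash
python3 -m handwheel '[{"tx":0.0373,"ty":-0.0233,"tz":0,"ax":0,"ay":0,"az":0,"hand":0.45},{"tx":0.0373,"ty":-0.0233,"tz":0,"ax":0,"ay":0,"az":0,"hand":0.45},{"tx":0.0373,"ty":-0.0233,"tz":0,"ax":0,"ay":0,"az":0,"hand":0.45},{"tx":0.0373,"ty":-0.0233,"tz":0,"ax":0,"ay":0,"az":0,"hand":0.45},{"tx":0.0373,"ty":-0.0233,"tz":0,"ax":0,"ay":0,"az":0,"hand":0.45},{"tx":0.0373,"ty":-0.0233,"tz":0,"ax":0,"ay":0,"az":0,"hand":0.45},{"tx":0.0373,"ty":-0.0233,"tz":0,"ax":0,"ay":0,"az":0,"hand":0.45},{"tx":0.0373,"ty":-0.0233,"tz":0,"ax":0,"ay":0,"az":0,"hand":0.45},{"tx":0.0373,"ty":-0.0233,"tz":0,"ax":0,"ay":0,"az":0,"hand":0.45},{"tx":0.0373,"ty":-0.0233,"tz":0,"ax":0,"ay":0,"az":0,"hand":0.45},{"tx":0,"ty":0,"tz":0.01,"ax":0,"ay":0,"az":-8.59,"hand":0.45},{"tx":0,"ty":0,"tz":0.01,"ax":0,"ay":0,"az":-8.59,"hand":0.45},{"tx":0,"ty":0,"tz":0.01,"ax":0,"ay":0,"az":-8.59,"hand":0.45},{"tx":0,"ty":0,"tz":0.01,"ax":0,"ay":0,"az":-8.59,"hand":0.45},{"tx":0,"ty":0,"tz":0.01,"ax":0,"ay":0,"az":-8.59,"hand":0.45},{"tx":0,"ty":0,"tz":0.01,"ax":0,"ay":0,"az":-8.59,"hand":0.45},{"tx":0,"ty":0,"tz":0.01,"ax":0,"ay":0,"az":-8.59,"hand":0.45},{"tx":0,"ty":0,"tz":0.01,"ax":0,"ay":0,"az":-8.59,"hand":0.45},{"tx":0,"ty":0,"tz":0.01,"ax":0,"ay":0,"az":-8.59,"hand":0.45},{"tx":0,"ty":0,"tz":0.01,"ax":0,"ay":0,"az":-8.59,"hand":0.45}]' 30
python3 to.py .452 -.0785 .015
```

```text
time: 3.5
eef_pos: [0.4521, -0.0778, 0.1019]
eef_rot: [3.141, 0.0, 1.956]
wrist_force: [-0.0, 0.4, -0.6]
finger_gap: 0.554
gripper_force: 0.0
pos [ 0.4521 -0.0778  0.1019] yaw 112.08 tool shift [-0.0006 -0.0004  0.0869]
```

```bash
python3 -m handwheel '[{"tx":0,"ty":0,"tz":0.02,"ax":0,"ay":0,"az":0,"hand":0.45},{"tx":0,"ty":0,"tz":0.02,"ax":0,"ay":0,"az":0,"hand":0.45},{"tx":0,"ty":0,"tz":0.02,"ax":0,"ay":0,"az":0,"hand":0.45},{"tx":0,"ty":0,"tz":0.015,"ax":0,"ay":0,"az":0,"hand":0.45},{"tx":0,"ty":0,"tz":0.011,"ax":0,"ay":0,"az":0,"hand":0.45},{"tx":0,"ty":0,"tz":0,"ax":0,"ay":0,"az":0,"hand":0.45},{"tx":0,"ty":0,"tz":0,"ax":0,"ay":0,"az":0,"hand":1},{"tx":0,"ty":0,"tz":0,"ax":0,"ay":0,"az":0,"hand":1},{"tx":0,"ty":0,"tz":0,"ax":0,"ay":0,"az":0,"hand":1},{"tx":0,"ty":0,"tz":0,"ax":0,"ay":0,"az":0,"hand":1},{"tx":0,"ty":0,"tz":0,"ax":0,"ay":0,"az":0,"hand":1},{"tx":0,"ty":0,"tz":0,"ax":0,"ay":0,"az":0,"hand":1}]' 30
```

```text
time: 4.7
eef_pos: [0.4522, -0.0779, 0.0164]
eef_rot: [3.141, 0.0, 1.95]
wrist_force: [-0.1, 0.4, -0.2]
finger_gap: 0.002
gripper_force: 0.0
```

```bash
python3 -m handwheel '[{"tx":0,"ty":0,"tz":-0.03,"ax":0,"ay":0,"az":0,"hand":0.45},{"tx":0,"ty":0,"tz":-0.05,"ax":0,"ay":0,"az":0,"hand":0.45},{"tx":-0.04,"ty":0,"tz":-0.03,"ax":0,"ay":0,"az":0,"hand":0.45},{"tx":-0.05,"ty":0,"tz":-0.0,"ax":0,"ay":0,"az":0,"hand":0.45},{"tx":-0.04,"ty":0,"tz":-0.0,"ax":0,"ay":0,"az":0,"hand":0.45}]' 30
python3 - <<'E'
from h import *
o=np.zeros((450,800,3),'uint8')
a=grab_frame('top');b=grab_frame('side')
o[:450,:400]=cv2.resize(a['frame'][210:360,290:423],(400,450));o[:450,400:]=cv2.resize(b['frame'][180:360,270:430],(400,450))
cv2.imwrite('pics/c2.png',o[:,:,::-1])
for n,c in(('top',a),('side',b)):
  print(n,[(d['p'],onz(c,d['centre'],.012).round(4),np.array(d['centre'])*[640,480]) for d in pinpoint('scrap1',n)])
E
```

```text
time: 5.2
eef_pos: [0.5022, -0.2008, 0.1283]
eef_rot: [3.138, 0.004, 1.95]
wrist_force: [0.1, 0.5, -0.1]
finger_gap: 0.55
gripper_force: 0.0
top [(0.62, array([ 0.4442, -0.0732,  0.012 ]), array([369.472, 304.416])), (0.46, array([0.4576, 0.0878, 0.012 ]), array([302.592, 297.312]))]
side [(0.52, array([0.4512, 0.0852, 0.012 ]), array([342.208, 339.792])), (0.49, array([ 0.4523, -0.0742,  0.012 ]), array([372.032, 297.792]))]
```

View pics/c2.png

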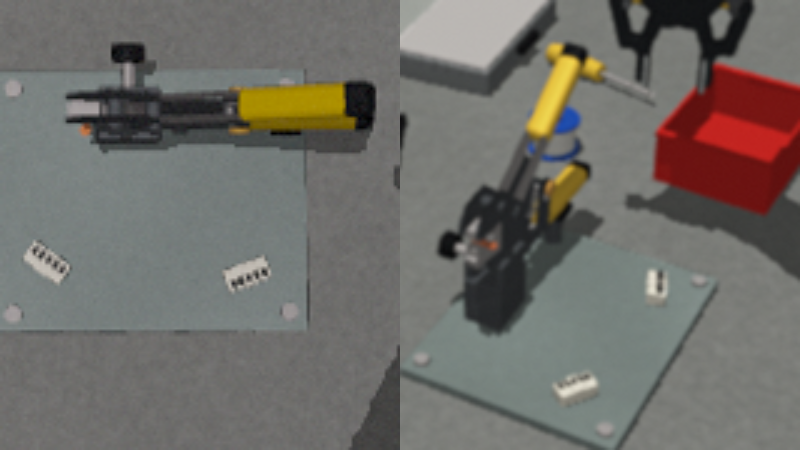

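Both housings still sit about where they were; the fingers closed to nothing at TCP z 16 mm, so I check how far it moved.

```bash
python3 b.py | head -5
python3 - <<'E'
from h import *
c=grab_frame('side'); f=c['frame'].astype(int)
w=((f.min(2)>150)&(f.max(2)-f.min(2)<40))
for u,v in((342,335),(373,293)):
    q=np.argwhere(w[v-14:v+14,u-14:u+14])+[v-14,u-14]; q=q[:,::-1]
    print(len(q),q.mean(0),onz(c,(q.mean(0)+.5)/[640,480],.021))
E
```

```text
68 ((457.665283203125, 80.23236083984375), (32.98780059814453, 15.709747314453125), 57.84131622314453) [0.4556 0.0798]
long axis deg 57.84131
64 ((452.2750244140625, -78.57335662841797), (14.091009140014648, 33.734561920166016), 21.670804977416992) [ 0.4527 -0.0775]
long axis deg 111.67081
[(0.59, np.int64(757))]
74 [339.87837838 334.2972973 ] [0.45772212 0.08191437 0.021     ]
60 [371.63333333 293.46666667] [ 0.45405592 -0.0771776   0.021     ]
```

```bash
python3 - <<'E'
from h import *
a=grab_frame('top');b=grab_frame('side');s=readout.sense()
P=s['eef_pos'];M=rot(s['eef_rot']);o=[]
print(P,s['eef_rot'],s['finger_gap'],s['time'])
for c in(a,b):
    f=np.ascontiguousarray(c['frame'][:,:,::-1])
    u=proj(c,P);print(u)
    x0=int(u[0])-65;y0=max(0,int(u[1])-90)
    k=cv2.resize(f[y0:y0+150,x0:x0+130],(390,450))
    for d,col in((0,(0,0,255)),(.022,(0,255,0)),(-.022,(0,255,0))):
        q=proj(c,P+M[:,1]*d); cv2.circle(k,(int((q[0]-x0)*3),int((q[1]-y0)*3)),3,col,-1)
    o.append(k)
cv2.imwrite('pics/d.png',np.hstack(o))
E
```

```text
[ 0.4997656  -0.19739328  0.12619413] [-3.14121694e+00 -5.05435282e-04  1.95158022e+00] 0.5479861505422395 5.65
(np.float64(430.3958326845958), np.float64(282.2216804479277))
(np.float64(378.23305620577236), np.float64(227.96240169639768))
```

View pics/d.png

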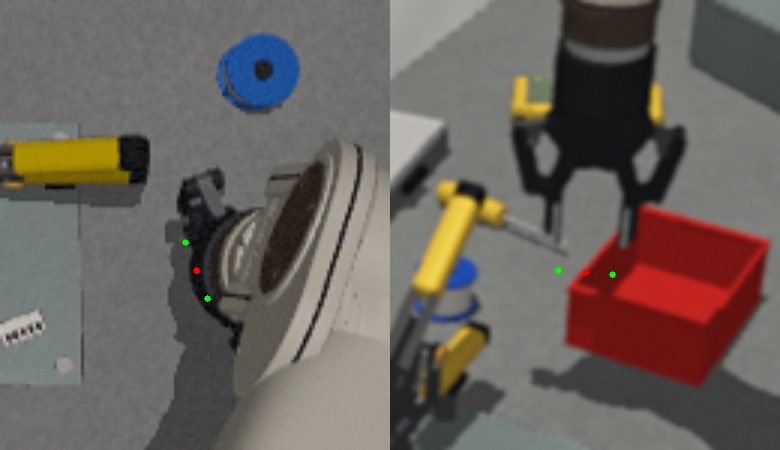

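The side view shows the fingertips at crop (550,235)/(622,245), well above the projected TCP (585,272): the real tips sit higher than reported by about 20 mm. I'll probe the bare plate with shut fingers to get the offset.

```bash
python3 to.py .46 -.015 .126; python3 to.py .46 -.015 .015
```

```text
pos [ 0.4998 -0.1974  0.1262] yaw 111.82 tool shift [0.1841 0.0309 0.0003]
pos [ 0.4998 -0.1974  0.1262] yaw 111.82 tool shift [0.1841 0.0309 0.1113]
```

```bash
python3 -m handwheel '[{"tx":0.046,"ty":0.0077,"tz":0,"ax":0,"ay":0,"az":0,"hand":1},{"tx":0.046,"ty":0.0077,"tz":0,"ax":0,"ay":0,"az":0,"hand":1},{"tx":0.046,"ty":0.0077,"tz":0,"ax":0,"ay":0,"az":0,"hand":1},{"tx":0.046,"ty":0.0077,"tz":0,"ax":0,"ay":0,"az":0,"hand":1},{"tx":0,"ty":0,"tz":0.03,"ax":0,"ay":0,"az":0,"hand":1},{"tx":0,"ty":0,"tz":0.03,"ax":0,"ay":0,"az":0,"hand":1},{"tx":0,"ty":0,"tz":0.03,"ax":0,"ay":0,"az":0,"hand":1},{"tx":0,"ty":0,"tz":0.018,"ax":0,"ay":0,"az":0,"hand":1},{"tx":0,"ty":0,"tz":0,"ax":0,"ay":0,"az":0,"hand":1},{"tx":0,"ty":0,"tz":0,"ax":0,"ay":0,"az":0,"hand":1},{"tx":0,"ty":0,"tz":0,"ax":0,"ay":0,"az":0,"hand":1}]'
python3 -m handwheel '[{"tx":0,"ty":0,"tz":0.002,"ax":0,"ay":0,"az":0,"hand":1},{"tx":0,"ty":0,"tz":0.001,"ax":0,"ay":0,"az":0,"hand":1},{"tx":0,"ty":0,"tz":0,"ax":0,"ay":0,"az":0,"hand":1}]'
```

```text
time: 6.75
eef_pos: [0.4619, -0.0161, 0.0196]
eef_rot: [3.139, 0.001, 1.95]
wrist_force: [0.5, -1.4, 1.1]
finger_gap: 0.0
gripper_force: 0.0
time: 7.05
eef_pos: [0.4609, -0.0163, 0.0155]
eef_rot: [3.141, 0.0, 1.95]
wrist_force: [-0.7, -0.5, -0.4]
finger_gap: -0.003
gripper_force: 0.0
```

```bash
python3 -m handwheel '[{"tx":0,"ty":0,"tz":0.003,"ax":0,"ay":0,"az":0,"hand":1},{"tx":0,"ty":0,"tz":0,"ax":0,"ay":0,"az":0,"hand":1},{"tx":0,"ty":0,"tz":0,"ax":0,"ay":0,"az":0,"hand":1}]'
python3 -m handwheel '[{"tx":0,"ty":0,"tz":0.002,"ax":0,"ay":0,"az":0,"hand":1},{"tx":0,"ty":0,"tz":0,"ax":0,"ay":0,"az":0,"hand":1},{"tx":0,"ty":0,"tz":0,"ax":0,"ay":0,"az":0,"hand":1}]'
python3 - <<'E'
from h import *
b=grab_frame('side');s=readout.sense();P=s['eef_pos'];print(P,s['wrist_force'])
x,y=map(int,proj(b,P));f=np.ascontiguousarray(b['frame'][y-70:y+50,x-60:x+60,::-1])
k=cv2.resize(f,(480,480));q=proj(b,P);cv2.circle(k,(int((q[0]-x+60)*4),int((q[1]-y+70)*4)),3,(0,0,255),-1)
cv2.imwrite('pics/e.png',k)
E
```

```text
time: 7.35
eef_pos: [0.4605, -0.0163, 0.012]
eef_rot: [-3.141, -0.0, 1.95]
wrist_force: [-0.7, 0.1, 0.2]
finger_gap: -0.001
gripper_force: 0.0
time: 7.65
eef_pos: [0.4605, -0.0163, 0.0101]
eef_rot: [-3.141, -0.0, 1.95]
wrist_force: [0.3, 0.1, -0.2]
finger_gap: -0.0
gripper_force: 0.0
[ 0.46063652 -0.01624351  0.01014918] [ 0.65043984 -0.03635028 -0.29679751]
```

View pics/e.png

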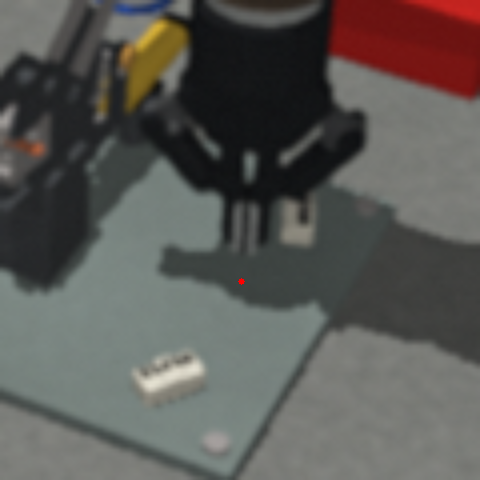

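Shut tips appear at crop (243,250) against the projected TCP (241,281), so they are roughly 20-25 mm above the reported point and no contact yet. Continue probing.

```bash
python3 -m handwheel '[{"tx":0,"ty":0,"tz":0.005,"ax":0,"ay":0,"az":0,"hand":1},{"tx":0,"ty":0,"tz":0.005,"ax":0,"ay":0,"az":0,"hand":1},{"tx":0,"ty":0,"tz":0,"ax":0,"ay":0,"az":0,"hand":1}]'
python3 -m handwheel '[{"tx":0,"ty":0,"tz":0.003,"ax":0,"ay":0,"az":0,"hand":1},{"tx":0,"ty":0,"tz":0,"ax":0,"ay":0,"az":0,"hand":1}]'
python3 -m handwheel '[{"tx":0,"ty":0,"tz":0.003,"ax":0,"ay":0,"az":0,"hand":1},{"tx":0,"ty":0,"tz":0,"ax":0,"ay":0,"az":0,"hand":1}]'
```

```text
time: 8.0
eef_pos: [0.4598, -0.0162, -0.0007]
eef_rot: [-3.14, -0.001, 1.95]
wrist_force: [-0.2, 0.8, -1.0]
finger_gap: -0.0
gripper_force: 0.0
time: 8.2
eef_pos: [0.4603, -0.0162, -0.0032]
eef_rot: [-3.141, -0.0, 1.95]
wrist_force: [-0.6, 0.1, 0.3]
finger_gap: -0.002
gripper_force: 0.0
time: 8.4
eef_pos: [0.4605, -0.0163, -0.0061]
eef_rot: [-3.141, -0.0, 1.95]
wrist_force: [-0.7, -0.9, -0.3]
finger_gap: 0.004
gripper_force: 0.0
```

```bash
python3 -m handwheel '[{"tx":0,"ty":0,"tz":0.002,"ax":0,"ay":0,"az":0,"hand":1},{"tx":0,"ty":0,"tz":0,"ax":0,"ay":0,"az":0,"hand":1}]' | sed -n '2p;4p'
python3 -m handwheel '[{"tx":0,"ty":0,"tz":0.002,"ax":0,"ay":0,"az":0,"hand":1},{"tx":0,"ty":0,"tz":0,"ax":0,"ay":0,"az":0,"hand":1}]'| sed -n '2p;4p'
```

```text
eef_pos: [0.4606, -0.0163, -0.008]
wrist_force: [-0.2, 0.7, -0.4]
eef_pos: [0.4605, -0.0163, -0.01]
wrist_force: [-0.5, -0.1, 0.2]
```

```bash
python3 -m handwheel '[{"tx":0,"ty":0,"tz":0.002,"ax":0,"ay":0,"az":0,"hand":1},{"tx":0,"ty":0,"tz":0,"ax":0,"ay":0,"az":0,"hand":1}]' | sed -n '2p;4p'
python3 -m handwheel '[{"tx":0,"ty":0,"tz":0.001,"ax":0,"ay":0,"az":0,"hand":1},{"tx":0,"ty":0,"tz":0,"ax":0,"ay":0,"az":0,"hand":1}]'| sed -n '2p;4p'
```

```text
eef_pos: [0.4605, -0.0162, -0.012]
wrist_force: [0.4, 0.4, 0.1]
eef_pos: [0.4606, -0.0162, -0.0129]
wrist_force: [-0.0, -0.1, 0.1]
```

```bash
python3 -m handwheel '[{"tx":0,"ty":0,"tz":0.0015,"ax":0,"ay":0,"az":0,"hand":1},{"tx":0,"ty":0,"tz":0,"ax":0,"ay":0,"az":0,"hand":1}]' | sed -n '2p;4p'
python3 -m handwheel '[{"tx":0,"ty":0,"tz":0.0015,"ax":0,"ay":0,"az":0,"hand":1},{"tx":0,"ty":0,"tz":0,"ax":0,"ay":0,"az":0,"hand":1}]'| sed -n '2p;4p'
```

```text
eef_pos: [0.4606, -0.0163, -0.0145]
wrist_force: [-0.4, 1.2, -1.0]
eef_pos: [0.4605, -0.0162, -0.016]
wrist_force: [-0.2, -0.3, -0.1]
```

```bash
python3 - <<'E'
from h import *
b=grab_frame('side');s=readout.sense();P=s['eef_pos']
x,y=map(int,proj(b,P));f=np.ascontiguousarray(b['frame'][y-80:y+40,x-60:x+60,::-1])
k=cv2.resize(f,(480,480));q=proj(b,P);
for dz,col in((0,(0,0,255)),(.022,(0,255,0)),(.03,(255,0,0))):
    q=proj(b,P+[0,0,dz]);cv2.circle(k,(int((q[0]-x+60)*4),int((q[1]-y+80)*4)),2,col,-1)
cv2.imwrite('pics/g.png',k)
E
```

```text
(no output)
```

View pics/g.png

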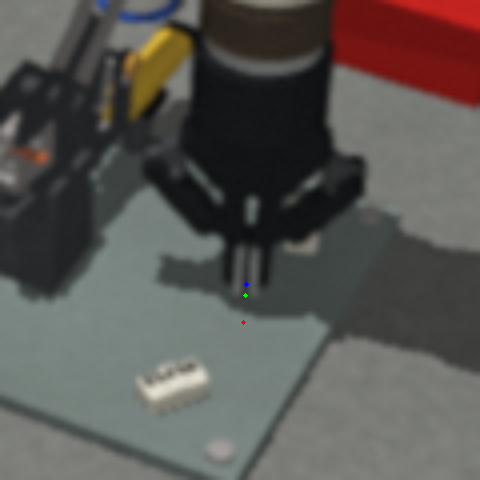

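Tips are at crop (246,292), between the +22 and +30 mm marks; contact with the plate is near.

```bash
python3 -m handwheel '[{"tx":0,"ty":0,"tz":0.0015,"ax":0,"ay":0,"az":0,"hand":1},{"tx":0,"ty":0,"tz":0,"ax":0,"ay":0,"az":0,"hand":1}]' | sed -n '2p;4p'
python3 -m handwheel '[{"tx":0,"ty":0,"tz":0.0015,"ax":0,"ay":0,"az":0,"hand":1},{"tx":0,"ty":0,"tz":0,"ax":0,"ay":0,"az":0,"hand":1}]'| sed -n '2p;4p'
```

```text
eef_pos: [0.4609, -0.0162, -0.017]
wrist_force: [0.0, 1.0, 2.4]
eef_pos: [0.461, -0.0163, -0.0171]
wrist_force: [-4.8, 0.4, 17.4]
```

Contact at reported z = −17.0 mm on a plate at +12 mm: the true tip is 29 mm behind the reported TCP. I correct for that and go for the right-hand housing.

```bash
python3 -m handwheel '[{"tx":0,"ty":0,"tz":-0.03,"ax":0,"ay":0,"az":0,"hand":1},{"tx":0,"ty":0,"tz":-0.03,"ax":0,"ay":0,"az":0,"hand":0.45},{"tx":-0.027,"ty":-0.015,"tz":0,"ax":0,"ay":0,"az":0,"hand":0.45},{"tx":-0.0273,"ty":-0.0153,"tz":0,"ax":0,"ay":0,"az":0,"hand":0.45},{"tx":0,"ty":0,"tz":0,"ax":0,"ay":0,"az":0,"hand":0.45},{"tx":0,"ty":0,"tz":0,"ax":0,"ay":0,"az":0,"hand":0.45}]'; python3 to.py .4527 -.078 -.014
```

```text
time: 10.65
eef_pos: [0.4524, -0.0782, 0.0411]
eef_rot: [3.142, -0.001, 1.948]
wrist_force: [-0.3, 0.0, 0.3]
finger_gap: 0.551
gripper_force: 0.0
pos [ 0.4524 -0.0782  0.0411] yaw 111.63 tool shift [0.0001 0.0003 0.0551]
```

```bash
python3 -m handwheel '[{"tx":0,"ty":0,"tz":0.02,"ax":0,"ay":0,"az":0,"hand":0.45},{"tx":0,"ty":0,"tz":0.02,"ax":0,"ay":0,"az":0,"hand":0.45},{"tx":0,"ty":0,"tz":0.014,"ax":0,"ay":0,"az":0,"hand":0.45},{"tx":0,"ty":0,"tz":0,"ax":0,"ay":0,"az":0,"hand":0.45},{"tx":0,"ty":0,"tz":0,"ax":0,"ay":0,"az":0,"hand":1},{"tx":0,"ty":0,"tz":0,"ax":0,"ay":0,"az":0,"hand":1},{"tx":0,"ty":0,"tz":0,"ax":0,"ay":0,"az":0,"hand":1},{"tx":0,"ty":0,"tz":0,"ax":0,"ay":0,"az":0,"hand":1},{"tx":0,"ty":0,"tz":0,"ax":0,"ay":0,"az":0,"hand":1}]' 30
```

```text
time: 11.55
eef_pos: [0.4536, -0.0779, -0.012]
eef_rot: [3.14, 0.001, 1.95]
wrist_force: [-0.5, 0.5, 4.0]
finger_gap: 0.196
gripper_force: 32.4
```

```bash
python3 -m handwheel '[{"tx":0,"ty":0,"tz":-0.03,"ax":0,"ay":0,"az":0,"hand":1},{"tx":0,"ty":0,"tz":-0.04,"ax":0,"ay":0,"az":0,"hand":1},{"tx":0,"ty":0,"tz":-0.04,"ax":0,"ay":0,"az":0,"hand":1},{"tx":-0.0465,"ty":-0.0158,"tz":0,"ax":0,"ay":0,"az":0,"hand":1},{"tx":-0.0465,"ty":-0.0158,"tz":0,"ax":0,"ay":0,"az":0,"hand":1},{"tx":-0.0465,"ty":-0.0158,"tz":0,"ax":0,"ay":0,"az":0,"hand":1},{"tx":-0.0465,"ty":-0.0158,"tz":0,"ax":0,"ay":0,"az":0,"hand":1},{"tx":-0.0465,"ty":-0.0158,"tz":0,"ax":0,"ay":0,"az":0,"hand":1},{"tx":-0.0465,"ty":-0.0158,"tz":0,"ax":0,"ay":0,"az":0,"hand":1},{"tx":0,"ty":0,"tz":0,"ax":0,"ay":0,"az":0,"hand":1},{"tx":0,"ty":0,"tz":0,"ax":0,"ay":0,"az":0,"hand":1}]'; python3 to.py .469 -.37 0.0
```

```text
time: 12.65
eef_pos: [0.4669, -0.3731, 0.0963]
eef_rot: [-3.141, -0.002, 1.947]
wrist_force: [-0.3, 0.6, 0.1]
finger_gap: 0.199
gripper_force: 31.9
pos [ 0.4669 -0.3731  0.0963] yaw 111.58 tool shift [0.0019 0.0031 0.0963]
```

```bash
python3 -m handwheel '[{"tx":0,"ty":0,"tz":0.03,"ax":0,"ay":0,"az":0,"hand":1},{"tx":0,"ty":0,"tz":0.03,"ax":0,"ay":0,"az":0,"hand":1},{"tx":0,"ty":0,"tz":0.03,"ax":0,"ay":0,"az":0,"hand":1},{"tx":0,"ty":0,"tz":0,"ax":0,"ay":0,"az":0,"hand":1},{"tx":0,"ty":0,"tz":0,"ax":0,"ay":0,"az":0,"hand":0.45},{"tx":0,"ty":0,"tz":0,"ax":0,"ay":0,"az":0,"hand":0.45},{"tx":0,"ty":0,"tz":0,"ax":0,"ay":0,"az":0,"hand":0.45},{"tx":0,"ty":0,"tz":-0.03,"ax":0,"ay":0,"az":0,"hand":0.45},{"tx":0,"ty":0,"tz":-0.03,"ax":0,"ay":0,"az":0,"hand":0.45},{"tx":0,"ty":0,"tz":-0.03,"ax":0,"ay":0,"az":0,"hand":0.45},{"tx":0,"ty":0,"tz":0,"ax":0,"ay":0,"az":7.7,"hand":0.45},{"tx":0,"ty":0,"tz":0,"ax":0,"ay":0,"az":7.7,"hand":0.45},{"tx":0,"ty":0,"tz":0,"ax":0,"ay":0,"az":7.7,"hand":0.45},{"tx":0,"ty":0,"tz":0,"ax":0,"ay":0,"az":7.7,"hand":0.45},{"tx":0,"ty":0,"tz":0,"ax":0,"ay":0,"az":7.7,"hand":0.45},{"tx":0,"ty":0,"tz":0,"ax":0,"ay":0,"az":7.7,"hand":0.45},{"tx":0,"ty":0,"tz":0,"ax":0,"ay":0,"az":7.7,"hand":0.45},{"tx":0,"ty":0,"tz":0,"ax":0,"ay":0,"az":0,"hand":0.45}]'; python3 to.py .4575 .0805 -0.012
```

```text
time: 14.45
eef_pos: [0.4684, -0.3726, 0.0988]
eef_rot: [3.139, 0.0, 1.01]
wrist_force: [-0.2, -0.5, -0.1]
finger_gap: 0.551
gripper_force: 0.0
pos [ 0.4684 -0.3726  0.0988] yaw 57.84 tool shift [ 0.3778 -0.2507  0.11  ]
```

```bash
python3 -m handwheel '[{"tx":0.0378,"ty":-0.0251,"tz":0,"ax":0,"ay":0,"az":0,"hand":0.45},{"tx":0.0378,"ty":-0.0251,"tz":0,"ax":0,"ay":0,"az":0,"hand":0.45},{"tx":0.0378,"ty":-0.0251,"tz":0,"ax":0,"ay":0,"az":0,"hand":0.45},{"tx":0.0378,"ty":-0.0251,"tz":0,"ax":0,"ay":0,"az":0,"hand":0.45},{"tx":0.0378,"ty":-0.0251,"tz":0,"ax":0,"ay":0,"az":0,"hand":0.45},{"tx":0.0378,"ty":-0.0251,"tz":0,"ax":0,"ay":0,"az":0,"hand":0.45},{"tx":0.0378,"ty":-0.0251,"tz":0,"ax":0,"ay":0,"az":0,"hand":0.45},{"tx":0.0378,"ty":-0.0251,"tz":0,"ax":0,"ay":0,"az":0,"hand":0.45},{"tx":0.0378,"ty":-0.0251,"tz":0,"ax":0,"ay":0,"az":0,"hand":0.45},{"tx":0.0378,"ty":-0.0251,"tz":0,"ax":0,"ay":0,"az":0,"hand":0.45},{"tx":0,"ty":0,"tz":0.04,"ax":0,"ay":0,"az":0,"hand":0.45},{"tx":0,"ty":0,"tz":0.01,"ax":0,"ay":0,"az":0,"hand":0.45},{"tx":0,"ty":0,"tz":0,"ax":0,"ay":0,"az":0,"hand":0.45}]'; python3 to.py .4575 .0805 -0.012
```

```text
time: 15.75
eef_pos: [0.4547, 0.0809, 0.0461]
eef_rot: [-3.139, 0.003, 1.011]
wrist_force: [0.1, -0.1, -0.3]
finger_gap: 0.549
gripper_force: 0.0
pos [0.4547 0.0809 0.0461] yaw 57.92 tool shift [0.0013 0.0027 0.0581]
```

```bash
python3 -m handwheel '[{"tx":0.001,"ty":0.002,"tz":0.02,"ax":0,"ay":0,"az":0,"hand":0.45},{"tx":0,"ty":0,"tz":0.02,"ax":0,"ay":0,"az":0,"hand":0.45},{"tx":0,"ty":0,"tz":0.018,"ax":0,"ay":0,"az":0,"hand":0.45},{"tx":0,"ty":0,"tz":0,"ax":0,"ay":0,"az":0,"hand":0.45},{"tx":0,"ty":0,"tz":0,"ax":0,"ay":0,"az":0,"hand":1},{"tx":0,"ty":0,"tz":0,"ax":0,"ay":0,"az":0,"hand":1},{"tx":0,"ty":0,"tz":0,"ax":0,"ay":0,"az":0,"hand":1},{"tx":0,"ty":0,"tz":0,"ax":0,"ay":0,"az":0,"hand":1},{"tx":0,"ty":0,"tz":0,"ax":0,"ay":0,"az":0,"hand":1},{"tx":0,"ty":0,"tz":-0.03,"ax":0,"ay":0,"az":0,"hand":1},{"tx":0,"ty":0,"tz":-0.04,"ax":0,"ay":0,"az":0,"hand":1},{"tx":0,"ty":0,"tz":-0.04,"ax":0,"ay":0,"az":0,"hand":1},{"tx":0,"ty":0,"tz":0,"ax":0,"ay":0,"az":0,"hand":1}]' 30; python3 to.py .468 -.315 0.1
```

```text
time: 17.05
eef_pos: [0.4636, 0.0822, 0.1053]
eef_rot: [3.133, -0.008, 1.01]
wrist_force: [-0.0, 0.2, -0.1]
finger_gap: 0.195
gripper_force: 30.6
pos [0.4636 0.0822 0.1053] yaw 57.85 tool shift [-0.3339  0.2151  0.0044]
```

```bash
python3 -m handwheel '[{"tx":-0.0371,"ty":0.0239,"tz":0,"ax":0,"ay":0,"az":0,"hand":1},{"tx":-0.0371,"ty":0.0239,"tz":0,"ax":0,"ay":0,"az":0,"hand":1},{"tx":-0.0371,"ty":0.0239,"tz":0,"ax":0,"ay":0,"az":0,"hand":1},{"tx":-0.0371,"ty":0.0239,"tz":0,"ax":0,"ay":0,"az":0,"hand":1},{"tx":-0.0371,"ty":0.0239,"tz":0,"ax":0,"ay":0,"az":0,"hand":1},{"tx":-0.0371,"ty":0.0239,"tz":0,"ax":0,"ay":0,"az":0,"hand":1},{"tx":-0.0371,"ty":0.0239,"tz":0,"ax":0,"ay":0,"az":0,"hand":1},{"tx":-0.0371,"ty":0.0239,"tz":0,"ax":0,"ay":0,"az":0,"hand":1},{"tx":-0.0371,"ty":0.0239,"tz":0,"ax":0,"ay":0,"az":0,"hand":1},{"tx":0,"ty":0,"tz":0,"ax":0,"ay":0,"az":0,"hand":1},{"tx":0,"ty":0,"tz":0,"ax":0,"ay":0,"az":0,"hand":1}]'
```

```text
time: 18.15
eef_pos: [0.4624, -0.3164, 0.0984]
eef_rot: [-3.14, -0.001, 1.007]
wrist_force: [0.0, 0.4, 0.1]
finger_gap: 0.203
gripper_force: 30.6
```

```bash
python3 -m handwheel '[{"tx":0,"ty":0,"tz":0.03,"ax":0,"ay":0,"az":0,"hand":1},{"tx":0,"ty":0,"tz":0.03,"ax":0,"ay":0,"az":0,"hand":1},{"tx":0,"ty":0,"tz":0.025,"ax":0,"ay":0,"az":0,"hand":1},{"tx":0,"ty":0,"tz":0,"ax":0,"ay":0,"az":0,"hand":1},{"tx":0,"ty":0,"tz":0,"ax":0,"ay":0,"az":0,"hand":0.45},{"tx":0,"ty":0,"tz":0,"ax":0,"ay":0,"az":0,"hand":0.45},{"tx":0,"ty":0,"tz":0,"ax":0,"ay":0,"az":0,"hand":0.45},{"tx":0,"ty":0,"tz":-0.04,"ax":0,"ay":0,"az":0,"hand":0.45},{"tx":0,"ty":0,"tz":-0.04,"ax":0,"ay":0,"az":0,"hand":0.45},{"tx":0,"ty":0,"tz":-0.04,"ax":0,"ay":0,"az":0,"hand":1},{"tx":0,"ty":0,"tz":-0.05,"ax":0,"ay":0,"az":0,"hand":1},{"tx":0,"ty":0,"tz":-0.05,"ax":0,"ay":0,"az":0,"hand":1},{"tx":0,"ty":0,"tz":-0.025,"ax":0,"ay":0,"az":0,"hand":1},{"tx":0,"ty":0,"tz":0,"ax":0,"ay":0,"az":0,"hand":1}]'
python3 - <<'E'
from h import *
b=grab_frame('side');a=grab_frame('top')
for n,c in(('top',a),('side',b)):
  print(n,[(round(d['p'],2),onz(c,d['centre'],.004).round(3),(np.array(d['centre'])*[640,480]).round()) for d in pinpoint('scrap1',n)])
o=np.hstack([cv2.resize(a['frame'][220:340,380:540],(400,300)),cv2.resize(b['frame'][180:300,330:490],(400,300))])
cv2.imwrite('pics/i.png',o[:,:,::-1])
E
```

```text
time: 19.55
eef_pos: [0.4655, -0.3176, 0.2661]
eef_rot: [3.129, 0.0, 1.009]
wrist_force: [0.8, 0.1, -1.3]
finger_gap: -0.002
gripper_force: 0.0
top [(0.64, array([ 0.469, -0.364,  0.004]), array([489., 297.])), (0.61, array([ 0.464, -0.315,  0.004]), array([469., 298.]))]
side [(0.58, array([ 0.47 , -0.365,  0.004]), array([409., 239.])), (0.25, array([0.494, 0.378, 0.004]), array([247., 436.]))]
```

View pics/i.png

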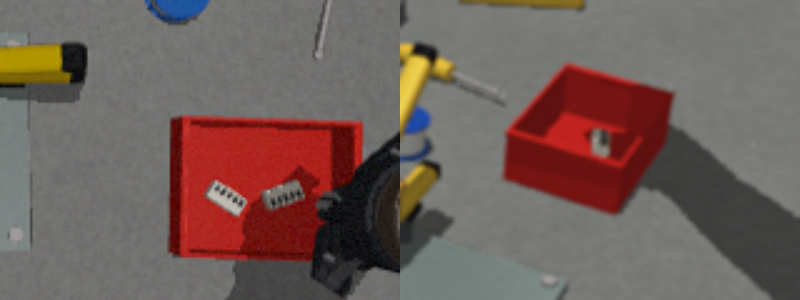

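Both housings lie in the red bin (top crop (227,198) and (283,194)). Now orient for the handle: yaw to the stand's 1.6°, tilt 32° so that the fingers press square to the sleeve.

```bash
python3 -m handwheel '[{"tx":0,"ty":0,"tz":0,"ax":0,"ay":0,"az":8.03,"hand":1},{"tx":0,"ty":0,"tz":0,"ax":0,"ay":0,"az":8.03,"hand":1},{"tx":0,"ty":0,"tz":0,"ax":0,"ay":0,"az":8.03,"hand":1},{"tx":0,"ty":0,"tz":0,"ax":0,"ay":0,"az":8.03,"hand":1},{"tx":0,"ty":0,"tz":0,"ax":0,"ay":0,"az":8.03,"hand":1},{"tx":0,"ty":0,"tz":0,"ax":0,"ay":0,"az":8.03,"hand":1},{"tx":0,"ty":0,"tz":0,"ax":0,"ay":0,"az":8.03,"hand":1},{"tx":0,"ty":0,"tz":0,"ax":-8.03,"ay":0,"az":0,"hand":1},{"tx":0,"ty":0,"tz":0,"ax":-8.03,"ay":0,"az":0,"hand":1},{"tx":0,"ty":0,"tz":0,"ax":-8.03,"ay":0,"az":0,"hand":1},{"tx":0,"ty":0,"tz":0,"ax":-8.03,"ay":0,"az":0,"hand":1},{"tx":0,"ty":0,"tz":0,"ax":0,"ay":0,"az":0,"hand":1},{"tx":0,"ty":0,"tz":0,"ax":0,"ay":0,"az":0,"hand":1}]'
python3 to.py .577 -.107 .266;python3 to.py .577 -.107 .2; python3 -c "
from h import *
print(rot(readout.sense()['eef_rot']), readout.sense()['joint_positions'])"
```

```text
time: 21.05
eef_pos: [0.4626, -0.3148, 0.2576]
eef_rot: [2.583, 0.003, 0.03]
wrist_force: [0.1, 0.1, -0.3]
finger_gap: 0.002
gripper_force: 0.0
pos [ 0.4626 -0.3148  0.2576] yaw 1.73 tool shift [ 0.1206 -0.1686 -0.1156]
pos [ 0.4626 -0.3148  0.2576] yaw 1.73 tool shift [ 0.1208 -0.2036 -0.0596]
[[ 0.99953997  0.02727181  0.01327041]
 [ 0.0301608  -0.84776042 -0.5295211 ]
 [-0.00319087  0.52967775 -0.84819296]] [-0.29396426  0.15859213 -0.09001826  1.12877188 -0.52702125  2.764217  ]
```

```bash
python3 -m handwheel '[{"tx":0.0201,"ty":-0.0281,"tz":-0.0193,"ax":0,"ay":0,"az":0,"hand":1},{"tx":0.0201,"ty":-0.0281,"tz":-0.0193,"ax":0,"ay":0,"az":0,"hand":1},{"tx":0.0201,"ty":-0.0281,"tz":-0.0193,"ax":0,"ay":0,"az":0,"hand":1},{"tx":0.0201,"ty":-0.0281,"tz":-0.0193,"ax":0,"ay":0,"az":0,"hand":1},{"tx":0.0201,"ty":-0.0281,"tz":-0.0193,"ax":0,"ay":0,"az":0,"hand":1},{"tx":0.0201,"ty":-0.0281,"tz":-0.0193,"ax":0,"ay":0,"az":0,"hand":1},{"tx":0,"ty":0,"tz":0,"ax":0,"ay":0,"az":0,"hand":1},{"tx":0,"ty":-0.0175,"tz":0.014,"ax":0,"ay":0,"az":0,"hand":1},{"tx":0,"ty":-0.0175,"tz":0.014,"ax":0,"ay":0,"az":0,"hand":1},{"tx":0,"ty":0,"tz":0,"ax":0,"ay":0,"az":0,"hand":1},{"tx":0,"ty":0,"tz":0,"ax":0,"ay":0,"az":0,"hand":1},{"tx":0,"ty":0,"tz":0,"ax":0,"ay":0,"az":0,"hand":1}]'
python3 to.py .577 -.107 .2
python3 - <<'E'
from h import *
b=grab_frame('side');a=grab_frame('top');s=readout.sense();P=np.array(s['eef_pos']);M=rot(s['eef_rot']);o=[]
for c in(a,b):
    x,y=map(int,proj(c,P));k=cv2.resize(np.ascontiguousarray(c['frame'][y-55:y+45,x-60:x+60,::-1]),(400,333))
    for Q,col in((P-M[:,2]*.029,(0,0,255)),((.577,-.107,.2),(0,255,0))):
        q=proj(c,Q);cv2.circle(k,(int((q[0]-x+60)*3.33),int((q[1]-y+55)*3.33)),2,col,-1)
    o.append(k)
cv2.imwrite('pics/j.png',np.hstack(o))
for n,c in(('top',a),('side',b)): print(n,[(round(d['p'],2),onz(c,d['centre'],.2).round(4)) for d in pinpoint('handle_press',n)[:1]])
E
```

```text
time: 22.25
eef_pos: [0.5802, -0.1259, 0.2267]
eef_rot: [2.603, -0.002, 0.079]
wrist_force: [0.6, 0.0, -0.7]
finger_gap: -0.003
gripper_force: 0.0
pos [ 0.5802 -0.1259  0.2267] yaw 4.51 tool shift [-0.0018 -0.0301  0.0132]
top [(0.59, array([ 0.5756, -0.109 ,  0.2   ]))]
side [(0.88, array([ 0.5779, -0.0943,  0.2   ]))]
```

View pics/j.png

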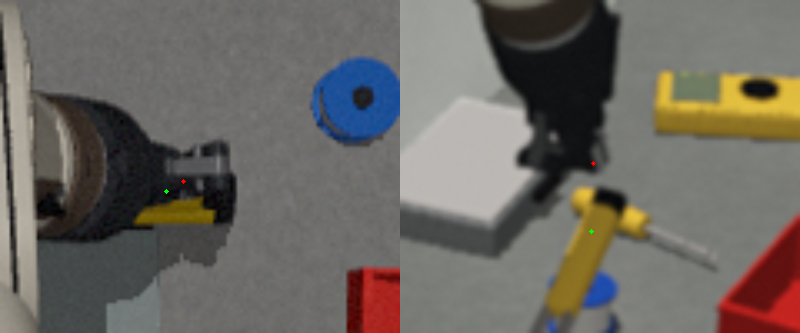

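Side view: real fingertips at crop (597,165) coincide with the red mark (TCP minus 29 mm), so the offset holds when tilted; green press point lies on the sleeve at (591,231).

```bash
python3 -c "
from h import *
s=readout.sense(); print(s['joint_positions'],s['eef_pos'],s['eef_rot'],s['wrist_force'])"; python3 to.py .577 -.107 .2
```

```text
[ 0.07908441  0.38518177  0.14703107  1.33045247 -0.53810184  3.1405407 ] [ 0.58012572 -0.12501949  0.22629956] [ 2.60348907e+00 -1.65402021e-03  7.99877021e-02] [-0.19344733 -0.30174644 -0.17104657]
pos [ 0.5801 -0.125   0.2263] yaw 4.58 tool shift [-0.0017 -0.0291  0.0132]
```

Joint 6 ran into its limit; a quarter turn back puts the fingers across the handle with plenty of range.

```bash
python3 -m handwheel '[{"tx":0,"ty":0,"tz":0,"ax":0,"ay":0,"az":-8,"hand":1},{"tx":0,"ty":0,"tz":0,"ax":0,"ay":0,"az":-8,"hand":1},{"tx":0,"ty":0,"tz":0,"ax":0,"ay":0,"az":-8,"hand":1},{"tx":0,"ty":0,"tz":0,"ax":0,"ay":0,"az":-8,"hand":1},{"tx":0,"ty":0,"tz":0,"ax":0,"ay":0,"az":-8,"hand":1},{"tx":0,"ty":0,"tz":0,"ax":0,"ay":0,"az":-8,"hand":1},{"tx":0,"ty":0,"tz":0,"ax":0,"ay":0,"az":-8,"hand":1},{"tx":0,"ty":0,"tz":0,"ax":0,"ay":0,"az":-8,"hand":1},{"tx":0,"ty":0,"tz":0,"ax":0,"ay":0,"az":-8,"hand":1},{"tx":0,"ty":0,"tz":0,"ax":0,"ay":0,"az":-8,"hand":1},{"tx":0,"ty":0,"tz":0,"ax":0,"ay":0,"az":-7,"hand":1},{"tx":0,"ty":0,"tz":0,"ax":0,"ay":0,"az":0,"hand":1},{"tx":0,"ty":0,"tz":0,"ax":0,"ay":0,"az":0,"hand":1}]'
cat > err.py <<'E'
from h import *
import sys
s=readout.sense();M=rot(s['eef_rot']);P=np.array(s['eef_pos'])
th=float(sys.argv[1]); S=R.from_euler('z',1.6,degrees=True).as_matrix()
n=S@[0,np.sin(th),np.cos(th)]; y=S@[1,0,0]; z=-n; T=np.c_[np.cross(y,z),y,z]
piv=np.array([.5735,0,.120]); hp=piv+S@[0,-.135*np.cos(th)+.010*np.sin(th),.135*np.sin(th)+.010*np.cos(th)]
rv=np.degrees(R.from_matrix(M.T@T).as_rotvec())
tip=P-M[:,2]*.029
print('rotvec needed',rv.round(2),'tip->press, tool axes',(M.T@(hp-tip)).round(4),'hp',hp.round(4),'j',s['joint_positions'].round(2),'F along -n',round(float(s['wrist_force']@n),2))
E
python3 err.py .56
```

```text
time: 23.75
eef_pos: [0.5798, -0.1247, 0.2256]
eef_rot: [3.108, 0.537, 1.587]
wrist_force: [1.1, -0.5, -0.5]
finger_gap: 0.001
gripper_force: 0.0
rotvec needed [ 1.56 -1.3  -0.58] tip->press, tool axes [ 0.0265 -0.0034  0.0427] hp [ 0.5765 -0.109   0.2002] j [ 0.08  0.39  0.15  1.33 -0.54  1.62] F along -n -0.7
```

```bash
python3 -m handwheel '[{"tx":0.0132,"ty":-0.0017,"tz":0,"ax":1.5,"ay":-1.3,"az":-0.6,"hand":1},{"tx":0.0133,"ty":-0.0017,"tz":0.005,"ax":0,"ay":0,"az":0,"hand":1},{"tx":0,"ty":0,"tz":0.014,"ax":0,"ay":0,"az":0,"hand":1},{"tx":0,"ty":0,"tz":0.014,"ax":0,"ay":0,"az":0,"hand":1},{"tx":0,"ty":0,"tz":0,"ax":0,"ay":0,"az":0,"hand":1},{"tx":0,"ty":0,"tz":0,"ax":0,"ay":0,"az":0,"hand":1}]'
python3 err.py .56
```

```text
time: 24.35
eef_pos: [0.5758, -0.1197, 0.1831]
eef_rot: [-3.14, 0.56, 1.602]
wrist_force: [-0.0, 0.5, 0.7]
finger_gap: -0.001
gripper_force: 0.0
rotvec needed [-0.01  0.    0.16] tip->press, tool axes [-0.      0.001   0.0089] hp [ 0.5765 -0.109   0.2002] j [ 0.1   0.43  0.09  1.28 -0.56  1.65] F along -n 0.84
```

```bash
for i in 1; do python3 -m handwheel '[{"tx":0,"ty":0,"tz":0.0035,"ax":0,"ay":0,"az":0,"hand":1},{"tx":0,"ty":0,"tz":0.0035,"ax":0,"ay":0,"az":0,"hand":1},{"tx":0,"ty":0,"tz":0,"ax":0,"ay":0,"az":0,"hand":1}]' >/dev/null; python3 err.py .56; done
python3 -m handwheel '[{"tx":0,"ty":0,"tz":0.0015,"ax":0,"ay":0,"az":0,"hand":1},{"tx":0,"ty":0,"tz":0,"ax":0,"ay":0,"az":0,"hand":1}]'>/dev/null;python3 err.py .56
python3 -m handwheel '[{"tx":0,"ty":0,"tz":0.0015,"ax":0,"ay":0,"az":0,"hand":1},{"tx":0,"ty":0,"tz":0,"ax":0,"ay":0,"az":0,"hand":1}]'>/dev/null;python3 err.py .56
```

```text
rotvec needed [0.03 0.   0.16] tip->press, tool axes [0.0002 0.0007 0.002 ] hp [ 0.5765 -0.109   0.2002] j [ 0.09  0.43  0.08  1.26 -0.56  1.64] F along -n -0.01
rotvec needed [ 0.08 -0.01  0.17] tip->press, tool axes [0.0003 0.0005 0.0012] hp [ 0.5765 -0.109   0.2002] j [ 0.09  0.43  0.08  1.25 -0.56  1.64] F along -n 3.53
rotvec needed [0.07 0.02 0.16] tip->press, tool axes [ 0.0004  0.0005 -0.0005] hp [ 0.5765 -0.109   0.2002] j [ 0.09  0.44  0.08  1.25 -0.56  1.64] F along -n 4.44
```

```bash
cat > f.py <<'E'
from h import *
s=readout.sense();M=rot(s['eef_rot']);P=np.array(s['eef_pos']);S=R.from_euler('z',1.6,degrees=True).as_matrix()
q=S.T@(P-M[:,2]*.029-[.5735,0,.120]); r=np.hypot(q[1],q[2]); th=np.arctan2(q[2],-q[1])-np.arcsin(.010/r)
F=S.T@s['wrist_force'];tl=np.arctan2(M[2,0],1)
print(round(s['time'],2),'turn %.4f press %.1fmm r %.1f x %.1f tilt-th %.3f Fn %.2f Fx %.1f Ft %.1f'%(.56-th,(.56-th)*135,r*1000,q[0]*1000,np.arccos(-M[2,2])-th,F[1]*np.sin(th)+F[2]*np.cos(th),F[0],-F[1]*np.cos(th)+F[2]*np.sin(th)))
E
python3 f.py
st(){ :; }
python3 -m handwheel '[{"tx":0.0003,"ty":0,"tz":0.002,"ax":0,"ay":0.85,"az":0,"hand":1},{"tx":0,"ty":0,"tz":0,"ax":0,"ay":0,"az":0,"hand":1}]'>/dev/null;python3 f.py
python3 -m handwheel '[{"tx":0.0003,"ty":0,"tz":0.002,"ax":0,"ay":0.85,"az":0,"hand":1},{"tx":0,"ty":0,"tz":0,"ax":0,"ay":0,"az":0,"hand":1}]'>/dev/null;python3 f.py
python3 -m handwheel '[{"tx":0.0003,"ty":0,"tz":0.002,"ax":0,"ay":0.85,"az":0,"hand":1},{"tx":0,"ty":0,"tz":0,"ax":0,"ay":0,"az":0,"hand":1}]'>/dev/null;python3 f.py
python3 -m handwheel '[{"tx":0.0003,"ty":0,"tz":0.002,"ax":0,"ay":0.85,"az":0,"hand":1},{"tx":0,"ty":0,"tz":0,"ax":0,"ay":0,"az":0,"hand":1}]'>/dev/null;python3 f.py
```

```text
25.05 turn 0.0039 press 0.5mm r 135.7 x -0.5 tilt-th 0.004 Fn 4.44 Fx -1.1 Ft -0.2
25.25 turn 0.0209 press 2.8mm r 135.7 x -0.5 tilt-th 0.005 Fn 3.61 Fx -1.5 Ft 0.3
25.45 turn 0.0370 press 5.0mm r 135.7 x -0.5 tilt-th 0.006 Fn 4.45 Fx -0.6 Ft -0.0
25.65 turn 0.0505 press 6.8mm r 135.7 x -0.5 tilt-th 0.005 Fn 5.37 Fx -0.2 Ft -0.4
25.85 turn 0.0620 press 8.4mm r 135.6 x -0.4 tilt-th 0.002 Fn 8.07 Fx -2.1 Ft 0.0
```

```bash

python3 -m handwheel '[{"tx":0.0003,"ty":0,"tz":0.002,"ax":0,"ay":0.85,"az":0,"hand":1},{"tx":0,"ty":0,"tz":0,"ax":0,"ay":0,"az":0,"hand":1}]'>/dev/null;python3 f.py
python3 -m handwheel '[{"tx":0.0003,"ty":0,"tz":0.002,"ax":0,"ay":0.85,"az":0,"hand":1},{"tx":0,"ty":0,"tz":0,"ax":0,"ay":0,"az":0,"hand":1}]'>/dev/null;python3 f.py
python3 -m handwheel '[{"tx":0.0003,"ty":0,"tz":0.002,"ax":0,"ay":0.85,"az":0,"hand":1},{"tx":0,"ty":0,"tz":0,"ax":0,"ay":0,"az":0,"hand":1}]'>/dev/null;python3 f.py
python3 -m handwheel '[{"tx":0.0003,"ty":0,"tz":0.002,"ax":0,"ay":0.85,"az":0,"hand":1},{"tx":0,"ty":0,"tz":0,"ax":0,"ay":0,"az":0,"hand":1}]'>/dev/null;python3 f.py
python3 -m handwheel '[{"tx":0.0003,"ty":0,"tz":0.002,"ax":0,"ay":0.85,"az":0,"hand":1},{"tx":0,"ty":0,"tz":0,"ax":0,"ay":0,"az":0,"hand":1}]'>/dev/null;python3 f.py
python3 -m handwheel '[{"tx":0.0003,"ty":0,"tz":0.002,"ax":0,"ay":0.85,"az":0,"hand":1},{"tx":0,"ty":0,"tz":0,"ax":0,"ay":0,"az":0,"hand":1}]'>/dev/null;python3 f.py
```

```text
26.05 turn 0.0732 press 9.9mm r 135.6 x -0.4 tilt-th -0.002 Fn 10.25 Fx -2.9 Ft -0.4
26.25 turn 0.0863 press 11.7mm r 135.6 x -0.4 tilt-th -0.004 Fn 10.56 Fx -2.1 Ft -0.6
26.45 turn 0.1000 press 13.5mm r 135.6 x -0.4 tilt-th -0.005 Fn 11.33 Fx -2.8 Ft -0.9
26.65 turn 0.1136 press 15.3mm r 135.6 x -0.4 tilt-th -0.007 Fn 12.35 Fx -2.7 Ft -1.3
26.85 turn 0.1269 press 17.1mm r 135.6 x -0.4 tilt-th -0.008 Fn 13.21 Fx -3.1 Ft -1.2
27.05 turn 0.1430 press 19.3mm r 135.6 x -0.4 tilt-th -0.007 Fn 10.71 Fx -3.6 Ft -1.5
```

```bash

python3 -m handwheel '[{"tx":0.0002,"ty":0,"tz":0.001,"ax":0,"ay":0.42,"az":0,"hand":1},{"tx":0,"ty":0,"tz":0,"ax":0,"ay":0,"az":0,"hand":1}]'>/dev/null;python3 f.py
python3 -m handwheel '[{"tx":0.0002,"ty":0,"tz":0.001,"ax":0,"ay":0.42,"az":0,"hand":1},{"tx":0,"ty":0,"tz":0,"ax":0,"ay":0,"az":0,"hand":1}]'>/dev/null;python3 f.py
python3 -m handwheel '[{"tx":0.0002,"ty":0,"tz":0.001,"ax":0,"ay":0.42,"az":0,"hand":1},{"tx":0,"ty":0,"tz":0,"ax":0,"ay":0,"az":0,"hand":1}]'>/dev/null;python3 f.py
python3 -m handwheel '[{"tx":0.0002,"ty":0,"tz":0.001,"ax":0,"ay":0.42,"az":0,"hand":1},{"tx":0,"ty":0,"tz":0,"ax":0,"ay":0,"az":0,"hand":1}]'>/dev/null;python3 f.py
```

```text
27.25 turn 0.1575 press 21.3mm r 135.5 x -0.4 tilt-th 0.001 Fn 7.11 Fx -1.7 Ft -0.3
27.45 turn 0.1641 press 22.2mm r 135.5 x -0.4 tilt-th 0.000 Fn 7.85 Fx -1.8 Ft -0.1
27.65 turn 0.1695 press 22.9mm r 135.5 x -0.4 tilt-th -0.002 Fn 9.85 Fx -2.4 Ft -1.1
27.85 turn 0.1752 press 23.7mm r 135.5 x -0.3 tilt-th -0.003 Fn 10.34 Fx -3.6 Ft -0.4
```

Click 1 at turn ≈0.145 rad (force 13 → 7 N). Expecting click 2 near 0.245, click 3 near 0.345.

```bash

python3 -m handwheel '[{"tx":0.0003,"ty":0,"tz":0.002,"ax":0,"ay":0.85,"az":0,"hand":1},{"tx":0,"ty":0,"tz":0,"ax":0,"ay":0,"az":0,"hand":1}]'>/dev/null;python3 f.py
python3 -m handwheel '[{"tx":0.0003,"ty":0,"tz":0.002,"ax":0,"ay":0.85,"az":0,"hand":1},{"tx":0,"ty":0,"tz":0,"ax":0,"ay":0,"az":0,"hand":1}]'>/dev/null;python3 f.py
python3 -m handwheel '[{"tx":0.0003,"ty":0,"tz":0.002,"ax":0,"ay":0.85,"az":0,"hand":1},{"tx":0,"ty":0,"tz":0,"ax":0,"ay":0,"az":0,"hand":1}]'>/dev/null;python3 f.py
python3 -m handwheel '[{"tx":0.0003,"ty":0,"tz":0.002,"ax":0,"ay":0.85,"az":0,"hand":1},{"tx":0,"ty":0,"tz":0,"ax":0,"ay":0,"az":0,"hand":1}]'>/dev/null;python3 f.py
python3 -m handwheel '[{"tx":0.0002,"ty":0,"tz":0.001,"ax":0,"ay":0.42,"az":0,"hand":1},{"tx":0,"ty":0,"tz":0,"ax":0,"ay":0,"az":0,"hand":1}]'>/dev/null;python3 f.py
python3 -m handwheel '[{"tx":0.0002,"ty":0,"tz":0.001,"ax":0,"ay":0.42,"az":0,"hand":1},{"tx":0,"ty":0,"tz":0,"ax":0,"ay":0,"az":0,"hand":1}]'>/dev/null;python3 f.py
python3 -m handwheel '[{"tx":0.0002,"ty":0,"tz":0.001,"ax":0,"ay":0.42,"az":0,"hand":1},{"tx":0,"ty":0,"tz":0,"ax":0,"ay":0,"az":0,"hand":1}]'>/dev/null;python3 f.py
```

```text
28.05 turn 0.1893 press 25.6mm r 135.5 x -0.3 tilt-th -0.004 Fn 10.88 Fx -2.8 Ft -2.0
28.25 turn 0.2032 press 27.4mm r 135.5 x -0.4 tilt-th -0.005 Fn 11.15 Fx -2.0 Ft -1.4
28.45 turn 0.2167 press 29.3mm r 135.5 x -0.3 tilt-th -0.007 Fn 11.96 Fx -2.9 Ft -1.6
28.65 turn 0.2304 press 31.1mm r 135.5 x -0.3 tilt-th -0.008 Fn 13.30 Fx -3.2 Ft -1.7
28.85 turn 0.2379 press 32.1mm r 135.4 x -0.3 tilt-th -0.007 Fn 12.47 Fx -3.8 Ft -1.4
29.05 turn 0.2510 press 33.9mm r 135.4 x -0.4 tilt-th -0.001 Fn 5.64 Fx -0.3 Ft -0.6
29.25 turn 0.2613 press 35.3mm r 135.4 x -0.4 tilt-th 0.002 Fn 8.78 Fx -1.5 Ft 0.5
```

Click 2 at ≈0.243 (12.5 → 5.6 N), exactly 0.1 rad on. Towards click 3 near 0.343.

```bash

python3 -m handwheel '[{"tx":0.0003,"ty":0,"tz":0.002,"ax":0,"ay":0.85,"az":0,"hand":1},{"tx":0,"ty":0,"tz":0,"ax":0,"ay":0,"az":0,"hand":1}]'>/dev/null;python3 f.py
python3 -m handwheel '[{"tx":0.0003,"ty":0,"tz":0.002,"ax":0,"ay":0.85,"az":0,"hand":1},{"tx":0,"ty":0,"tz":0,"ax":0,"ay":0,"az":0,"hand":1}]'>/dev/null;python3 f.py
python3 -m handwheel '[{"tx":0.0003,"ty":0,"tz":0.002,"ax":0,"ay":0.85,"az":0,"hand":1},{"tx":0,"ty":0,"tz":0,"ax":0,"ay":0,"az":0,"hand":1}]'>/dev/null;python3 f.py
python3 -m handwheel '[{"tx":0.0003,"ty":0,"tz":0.002,"ax":0,"ay":0.85,"az":0,"hand":1},{"tx":0,"ty":0,"tz":0,"ax":0,"ay":0,"az":0,"hand":1}]'>/dev/null;python3 f.py
python3 -m handwheel '[{"tx":0.0002,"ty":0,"tz":0.001,"ax":0,"ay":0.42,"az":0,"hand":1},{"tx":0,"ty":0,"tz":0,"ax":0,"ay":0,"az":0,"hand":1}]'>/dev/null;python3 f.py
python3 -m handwheel '[{"tx":0.0002,"ty":0,"tz":0.001,"ax":0,"ay":0.42,"az":0,"hand":1},{"tx":0,"ty":0,"tz":0,"ax":0,"ay":0,"az":0,"hand":1}]'>/dev/null;python3 f.py
```

```text
29.45 turn 0.2729 press 36.8mm r 135.4 x -0.3 tilt-th -0.002 Fn 10.28 Fx -3.0 Ft -1.3
29.65 turn 0.2857 press 38.6mm r 135.4 x -0.3 tilt-th -0.004 Fn 11.33 Fx -2.3 Ft -1.4
29.85 turn 0.2995 press 40.4mm r 135.4 x -0.3 tilt-th -0.005 Fn 11.21 Fx -2.4 Ft -2.4
30.05 turn 0.3129 press 42.2mm r 135.4 x -0.3 tilt-th -0.007 Fn 12.34 Fx -3.5 Ft -1.5
30.25 turn 0.3193 press 43.1mm r 135.4 x -0.3 tilt-th -0.007 Fn 11.75 Fx -2.7 Ft -1.3
30.45 turn 0.3262 press 44.0mm r 135.4 x -0.3 tilt-th -0.007 Fn 13.37 Fx -3.2 Ft -1.3
```

```bash

python3 -m handwheel '[{"tx":0.0002,"ty":0,"tz":0.001,"ax":0,"ay":0.42,"az":0,"hand":1},{"tx":0,"ty":0,"tz":0,"ax":0,"ay":0,"az":0,"hand":1}]'>/dev/null;python3 f.py
python3 -m handwheel '[{"tx":0.0002,"ty":0,"tz":0.001,"ax":0,"ay":0.42,"az":0,"hand":1},{"tx":0,"ty":0,"tz":0,"ax":0,"ay":0,"az":0,"hand":1}]'>/dev/null;python3 f.py
python3 -m handwheel '[{"tx":0.0002,"ty":0,"tz":0.001,"ax":0,"ay":0.42,"az":0,"hand":1},{"tx":0,"ty":0,"tz":0,"ax":0,"ay":0,"az":0,"hand":1}]'>/dev/null;python3 f.py
```

```text
30.65 turn 0.3331 press 45.0mm r 135.4 x -0.3 tilt-th -0.008 Fn 12.18 Fx -3.4 Ft -1.3
30.85 turn 0.3408 press 46.0mm r 135.4 x -0.3 tilt-th -0.007 Fn 12.52 Fx -3.3 Ft -2.3
31.05 turn 0.3549 press 47.9mm r 135.3 x -0.3 tilt-th -0.000 Fn 6.71 Fx -1.5 Ft -1.1
```

Click 3 at ≈0.345 (12.5 → 6.7 N). Press about 3 mm further to sit safely inside the window, and hold.

```bash

python3 -m handwheel '[{"tx":0.0002,"ty":0,"tz":0.0015,"ax":0,"ay":0.64,"az":0,"hand":1},{"tx":0,"ty":0,"tz":0,"ax":0,"ay":0,"az":0,"hand":1}]'>/dev/null;python3 f.py
python3 -m handwheel '[{"tx":0.0002,"ty":0,"tz":0.0015,"ax":0,"ay":0.64,"az":0,"hand":1},{"tx":0,"ty":0,"tz":0,"ax":0,"ay":0,"az":0,"hand":1}]'>/dev/null;python3 f.py
python3 -m handwheel '[{"tx":0,"ty":0,"tz":0,"ax":0,"ay":0,"az":0,"hand":1},{"tx":0,"ty":0,"tz":0,"ax":0,"ay":0,"az":0,"hand":1},{"tx":0,"ty":0,"tz":0,"ax":0,"ay":0,"az":0,"hand":1},{"tx":0,"ty":0,"tz":0,"ax":0,"ay":0,"az":0,"hand":1},{"tx":0,"ty":0,"tz":0,"ax":0,"ay":0,"az":0,"hand":1}]'>/dev/null;python3 f.py
```

```text
31.25 turn 0.3672 press 49.6mm r 135.3 x -0.3 tilt-th 0.001 Fn 8.48 Fx -2.1 Ft -0.5
31.45 turn 0.3756 press 50.7mm r 135.3 x -0.3 tilt-th -0.003 Fn 9.71 Fx -1.5 Ft -1.2
31.95 turn 0.3748 press 50.6mm r 135.3 x -0.3 tilt-th -0.003 Fn 10.61 Fx -1.9 Ft -0.9
```

Steady at 0.375 rad (click 3 at 0.345, click 4 at about 0.445), pressing with 10 N. Both housings were seen in the bin. Handing in.

```bash
python3 -c "
from plant import order
print(order.sign_off())"
```

```text
the job is handed in; nothing more can be done
None
```

Job handed in, with no verdict returned: both scrapped housings were seen in the red bin, and the fingers hold the upper handle with about 10 N, 0.03 rad (4 mm) past the third click felt and about 0.07 rad short of the fourth.

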